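# Hold the amber tint cell in the light path of the colour reader

## Task

Pull the small orange-fronted drawer open by its handle, take the amber glass tint cell out by its two white frosted faces only (never touch its clear window faces or its top) and hold it up in the gap of the colour reader, upright, centred on the light ray half-way between the lamp and the receiver, with its clear windows square to the ray so that the light goes through them. Finish while still holding it there in the air, quite still; do not bump the reader, leave the green and blue cells standing in their rack and leave everything else where it is.

Things in the scene. Friction and masses are not known exactly. Their poses are not given: they have to be found in the camera images.
- cab_drawer0 (a joint): how far the drawer is pulled out, m: 0 closed (as it starts), 0.174 at its stop. It slides horizontally along the -x direction of point cab_drawer0_handle (towards the robot), with about 1 N of friction and some damping, and stays where it is left. 120 mm or more uncovers the rack well
- cab_drawer0_handle (a point): middle of the drawer's handle: a dark steel bar 11 mm thick, 120 mm long, level along this point's y, its axis 35 mm in front (-x) of the orange drawer front, 29 mm free between bar and front, 38 mm below the cabinet's top. The point's -x is the pulling direction
- amber_center (a point): centre (half-way up) of the amber tint cell, a solid glass block 26 mm along x, 30 mm along y, 52 mm tall, about 85 g. White frosted faces look along its +y and -y (25 mm wide, 30 mm apart); clear amber windows along +x and -x. Starts upright in the rack in the closed drawer, centre 51 mm above the table, y across the drawer. THIS one is to be taken
- green_center (a point): centre (half-way up) of the green tint cell, a solid glass block 26 mm along x, 30 mm along y, 52 mm tall, about 85 g. White frosted faces look along its +y and -y (25 mm wide, 30 mm apart); clear green windows along +x and -x. Starts upright in the rack in the closed drawer, centre 51 mm above the table, y across the drawer. Leave it
- blue_center (a point): centre (half-way up) of the blue tint cell, a solid glass block 26 mm along x, 30 mm along y, 52 mm tall, about 85 g. White frosted faces look along its +y and -y (25 mm wide, 30 mm apart); clear blue windows along +x and -x. Starts upright in the rack in the closed drawer, centre 51 mm above the table, y across the drawer. Leave it
- light_path (a point): middle of the reader's gap, on the light ray, 115 mm above the table. The ray (a thin yellow line) runs level along this point's x from the orange lamp head (-x) to the black receiver head (+x); z is up. Lenses 102 mm apart; heads 75 mm wide, tops 150 mm above the table; base 280 x 110 x 14 mm; the gap is open at the sides (y) and above
- amber: the amber cell as a whole; origin at the centre of its underside (see point amber_center)
- reader: the colour reader, fixed to the table; origin at the centre of its underside, directly below point light_path
- tape_blue: bystander: blue roll of tape lying flat, 104 mm across, 45 mm high; origin at underside centre
- tape_cream: bystander: cream roll of masking tape lying flat, 96 mm across, 30 mm high; origin at underside centre
- knife: bystander: flat filling knife with orange handle, lying along its x
- brush: bystander: paint brush with black handle, lying along its x
- filler: bystander: jar of filler, 80 mm across, 110 mm tall; origin at underside centre
- meshtape: bystander: white reel of joint tape, 120 mm across, 50 mm high, lying on top of the cabinet near the middle; origin at underside centre
- cab: grey cabinet, 250 mm deep (x), 260 mm wide (y), 100 mm high, fixed; origin at underside centre, front towards its -x. Its one drawer's front and walls rise to about 89 mm above the table
- rack (a point): black rack on the drawer's floor, moves with the drawer: 56 (x) x 190 (y) x 10 mm, origin at underside centre; its top is 32 mm above the table. Three pockets in a row along y, 64 mm apart, 7 mm deep, 1.5 mm play all round, each with a cell standing in it; 27 mm free in front of each cell, 34 mm between cells

How it is judged (in metres and radians):
On the way, in this order (a step that is already met when the one before it is completed fails the run):
1. the drawer is pulled open at least 90 mm (value of joint cab_drawer0 above 0.09 m), for 0.2 s.
2. the amber cell is held by the fingers clear of the drawer (contact force between the fingers and amber above 1 N and height (world z) of amber_center above 0.085 m), for 0.2 s.
At the end, for the whole second after the job is handed in: Fingers hold the amber cell (over 1 N), clear of the reader, still (0.02 m/s), its centre within 20 mm along, 8 mm beside and 10 mm above or below the middle of the light path, windows square within 0.17 rad, upright within 0.17 rad; green and blue cells upright (0.3 rad) in the rack (contact force between the fingers and amber above 1 N and x of amber_center in the frame of light_path between -0.02 and 0.02 m and y of amber_center in the frame of light_path between -0.008 and 0.008 m and z of amber_center in the frame of light_path between -0.01 and 0.01 m and angle between the x axis of amber_center and the x axis of light_path, either way round below 0.17 rad and angle between amber_center's own z axis and vertical below 0.17 rad and linear speed of amber below 0.02 m/s and contact force between amber and reader below 0.05 N and height (world z) of each of green_center, blue_center below 0.06 m and angle between each of green_center, blue_center's own z axis and vertical below 0.3 rad); the arm keeps its last pose, push and grip.
It fails at once if the fingers touch a clear window face or the top of the amber cell (over 0.5 N) (contact force between amber_c0 and the fingers above 0.5 N).
It fails at once if the reader is bumped (over 3 N) (contact force between reader and anything else above 3 N).
It fails at once if the green or blue cell is lifted out or knocked over (height (world z) of any of green_center, blue_center above 0.075 m or angle between any of green_center, blue_center's own z axis and vertical above 0.5 rad).
It fails at once if a bystander is moved more than 30 mm (distance of any of tape_blue, tape_cream, knife, brush, filler, meshtape from where it was at the start of the episode above 0.03 m).
It also fails if it takes over 62 s, if anything falls off the work surface, if the arm or the gripper's body presses on something with over 40 N, if the wrist force passes 120 N, or if a joint passes its speed limit or range.

## Robot

A 6-joint arm with a two-finger parallel gripper is mounted at the origin on the work surface. World frame = base frame: x ahead of the robot, y to its left, z up, the work surface at z = 0. Lengths are in mm, angles in rad, forces in N, time in s.
With the tool pointing down it reaches from about 350 to 975 mm from the base axis. Payload 7.1 kg.
Tool frame: the origin (TCP) lies midway between the tips of the shut fingers; the grasp point (between the pads) lies 19 mm behind it (ctrl.grasp_offset is the distance from the TCP to the grasp point, in mm); z points along the fingers, y is the line along which they close (so a half turn about z gives the same grasp; the last joint's range is limited). The gripper opens to 88 mm and grips with 3 to 60 N. Pads are 20 mm wide; open, the fingers measure 115 mm over their backs; the gripper's body (75 mm by 178 mm) begins 61 mm behind the grasp point.
Start: joints at [1.214, 0.423, 1.63, -0, 1.089, -0.019], TCP at [207.101, 589.673, 222.675] pointing down, gripper open.
Joint ranges: [-3, 3], [-0.9, 2.11], [0.09, 2.58], [-1.31, 4.45], [0.11, 2.69], [-2.54, 2.54]. Speed limits (rad/s): [2.39, 2.39, 3.01, 3.14, 3.14, 3.14].

## Interface

Orientations are given as a rotation vector (axis times angle).
In Python, from workcell import ctrl gives the robot as it stands. The module is installed in compiled form; this text tells all that it offers.
- The arm moves only by the tool servo_tool, never from a script. Its argument "rows" is a list of rows, each a list of 7 numbers: the turn, a rotation vector about the tool's x, y, z as a fraction of full scale, then the shift along the tool's x, y, z as a fraction of full scale, then the finger opening in mm, from 0 to 87.8. A call has 1 to 10 rows; each row is the pose to reach, as a shift and turn from the pose commanded when the call began, along the tool's axes at that moment; what a row does not reach only later rows make up. Full scale, the value 1, is 20 cm for a shift and 1.5 rad for a turn. A row lasts 1/8 s, in which the tool goes at most 62.5 mm and 10.7 degrees, less where a joint would pass 70% of its speed; a pose out of reach is approached as far as the arm can. A call with a number of a shift or a turn outside -1 to 1 is refused whole. A call with a gripper value outside its range is refused whole. The fingers move at their own pace and stop on an object; the grip force is fixed at half the most. Time passes only in rows, so rows that repeat a pose let the fingers close. It gives the time, the measured TCP pose, the force, the opening and the grip force at its end, in the units of the state.
- ctrl.get_obs(): the state, without advancing time (a new reading comes with each control period).
- ctrl.get_image(name): name is "side" or "top"; returns (picture, depth): 384x512x3 uint8, red, green, blue; 384x512 float32, mm along the optical axis (not along the pixel's ray), 0 where there is no reading.
- ctrl.camera_info(name): a dict with "intrinsics" (3x3 intrinsics, pixels), "R" (3x3) and "t" (3): a world point X has camera coordinates R X + t. Camera axes: x right, y down, z forward; pixel columns grow to the right and rows downward; lengths in mm; the calibration is good to about 2 mm. A picture is of the moment at which its call begins. camera_info takes no time and is no camera call.
- ctrl.close_job(): hands the job in; it is judged then, once.
The state is a dict: "t": time; "qpos": joint angles; "qvel": joint speeds; "joint_torque": joint torques, N m; "ee_pos": TCP position; "orientation": TCP orientation; "ft_force": force on the tool from outside, world axes, zero at the start; "moment": the same for the moment, N m; "width": finger opening in mm; "grasp_force": force on a finger pad.
Only numpy, scipy, OpenCV 4.12 (cv2) and the standard library are available. Lean on these libraries where they do the work, as an engineer would, in place of code of your own. Each camera call takes 0.05 s, during which the arm holds its last target. There are 200 camera calls.

## Working session

There is one attempt and no reset: what is moved stays moved. The work goes in short steps, Python scripts to look and compute and a tool call to move; the robot and the scene stay as the last step left them, time stands still between calls to the robot, and variables do not carry over. Pictures are saved under pics/ and viewed, at most 10 in all, crops included, and the job is handed in when it is done.

Besides the shell and the picture viewer there is one more tool, called after ">>>" in YAML: its name, and indented under it one key for each argument. servo_tool: Moves the arm, as the interface text tells. Its arguments: {"type":"object","properties":{"rows":{"type":"array","items":{"type":"array","items":{"type":"number"}}}},"required":["rows"]}

```bash
mkdir -p pics; cat > h.py <<'E'
import numpy as np, cv2
from workcell import ctrl
from scipy.spatial.transform import Rotation as Rn
def cloud(name):
    im,d=ctrl.get_image(name); c=ctrl.camera_info(name)
    K,R,t=[np.array(c[k]) for k in("intrinsics","R","t")]
    v,u=np.mgrid[:384,:512]
    C=np.stack([(u-K[0,2])/K[0,0]*d,(v-K[1,2])/K[1,1]*d,d],-1)
    P=(C-t.ravel())@R; P[d==0]=np.nan
    return im,P
def save(im,n): cv2.imwrite("pics/"+n,im[:,:,::-1])
E
python3 - <<'E'
from h import *
for n in("top","side"):
    im,P=cloud(n); save(im,n+"0.png"); np.savez(n+"0.npz",im=im,P=P)
    c=ctrl.camera_info(n); print(n,-np.array(c["R"]).T@np.array(c["t"]).ravel(),np.isnan(P).mean())
o=ctrl.get_obs();print(o)
print(ctrl.grasp_offset)
E
```

```text
top [ 428.35790418  -38.82934042 1280.51267479] 0.0041351318359375
side [ -58.87398146 -789.50854549 1104.03719048] 0.00408935546875
{'t': 0.1, 'qpos': array([ 1.21400263e+00,  4.23769433e-01,  1.63060262e+00, -2.34777618e-05,
        1.08862009e+00, -1.89945916e-02]), 'qvel': array([-0.00046215, -0.00088556, -0.0002341 ,  0.0001631 ,  0.0001824 ,
       -0.00218668]), 'joint_torque': array([ 8.63566243e-05, -5.45613670e+01, -2.74325252e+01,  6.46108598e-02,
        1.87602988e-02, -3.57441070e-05]), 'ee_pos': array([206.93371215, 589.2115634 , 221.9806136 ]), 'orientation': array([-5.28036865e-01, -3.09665347e+00,  2.16556007e-03]), 'ft_force': array([ 0.82182624, -0.30174187,  0.2815526 ]), 'moment': array([-0.00752806, -0.00810885, -0.0135677 ]), 'grasp_force': 0.0, 'width': 88.05115257713722}
18.700000000000003
```

View pics/top0.png

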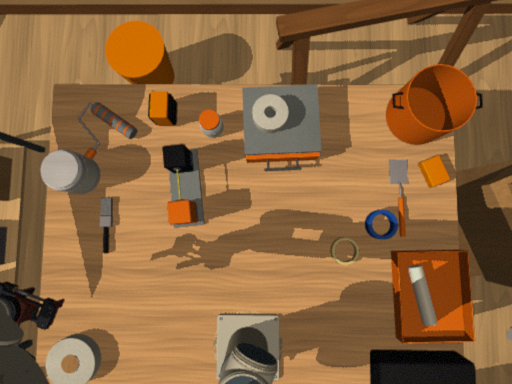

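View pics/side0.png

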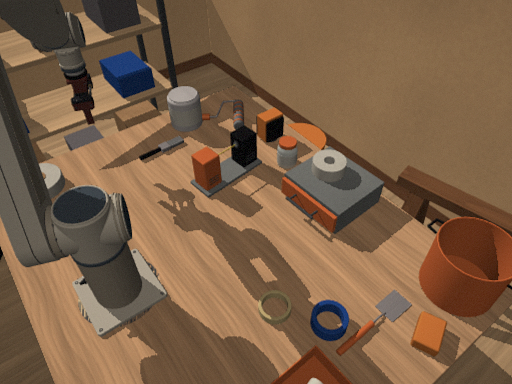

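The top view shows the cabinet at about (281,118), its handle at (282,167), and the reader with its lamp at (181,211) and receiver at (177,158). The filler jar is at (209,123). In the side view the cabinet is at (333,190) and the reader at (225,170).

```bash
python3 - <<'E'
from h import *
d=np.load("top0.npz");im,P=d["im"],d["P"]
x,y,z=P[...,0],P[...,1],P[...,2]
u=np.mgrid[:384,:512][1];v=np.mgrid[:384,:512][0]
def rect(n,m):
    m=cv2.morphologyEx(m.astype(np.uint8),cv2.MORPH_OPEN,np.ones((2,2),np.uint8))>0
    q=np.c_[x[m],y[m]].astype(np.float32); r=cv2.minAreaRect(q)
    print(n,m.sum(),np.round(r[0],1),np.round(r[1],1),round(r[2],2),"z",round(float(np.nanmedian(z[m])),1))
reg=lambda a,b,c,e:(u>=a)&(u<=b)&(v>=c)&(v<=e)
R,G,B=[im[...,i].astype(int) for i in range(3)]
C=reg(235,330,80,180)
rect("cab",C&(z>94)&(z<108)); 
org=(R>120)&(R>2*B)&(R-G>60)
rect("front",C&org&(z>75))
rect("handle",C&(z>40)&(z<75)&(v>160))
H=reg(155,212,140,232)
rect("heads",H&(z>142)&(z<156)); rect("lamp",H&(z>142)&(z<156)&(v>185)); rect("recv",H&(z>142)&(z<156)&(v<185))
rect("base",H&(z>8)&(z<20)&(abs(R-B)<30))
yel=H&(R>140)&(G>130)&(B<110)&(v>165)&(v<205); print("yel",yel.sum())
vv,uu=np.nonzero(yel);print(list(zip(uu,vv))[:40])
c=ctrl.camera_info("top");K,Rc,t=[np.array(c[k]) for k in("intrinsics","R","t")];t=t.ravel();o=-Rc.T@t
ray=(np.c_[uu,vv,np.ones(len(uu))]@np.linalg.inv(K).T)@Rc
L=o+ray*((115-o[2])/ray[:,2:]);print(np.round(cv2.fitLine(L[:,:2].astype(np.float32),cv2.DIST_L1,0,.01,.01).ravel(),3))
rect("filler",reg(190,230,105,140)&(z>95));rect("mesh",C&(z>140))
d=np.load("side0.npz");im,P=d["im"],d["P"];x,y,z=P[...,0],P[...,1],P[...,2];R,G,B=[im[...,i].astype(int) for i in range(3)]
rect("s cab",reg(280,390,140,235)&(z>96)&(z<104))
rect("s handle",reg(280,345,185,230)&(z>45)&(z<80)&(R+G+B<260))
rect("s lamp",reg(185,225,140,195)&(z>145)&(z<155));rect("s recv",reg(225,262,120,170)&(z>145)&(z<155))
rect("s base",reg(185,270,120,200)&(z>10)&(z<18))
E
```

```text
cab 4023 [ 802.1 -123.6] [230.4 310.9] 10.53 z 101.5
front 350 [ 657.3 -128.8] [ 23.8 268.9] 7.19 z 87.6
handle 143 [ 632.4 -127.4] [ 40.4 133. ] 0.03 z 65.5
heads 1012 [539.8 200.3] [ 99.  272.9] 73.53 z 151.1
lamp 517 [438.6 221.7] [ 62.7 117.6] 41.65 z 151.1
recv 495 [646.1 238.2] [69.8 69. ] 7.6 z 151.1
base 971 [548.6 226.9] [269.9 104.2] 8.23 z 15.6
yel 740
[(np.int64(155), np.int64(166)), (np.int64(156), np.int64(166)), (np.int64(157), np.int64(166)), (np.int64(158), np.int64(166)), (np.int64(159), np.int64(166)), (np.int64(160), np.int64(166)), (np.int64(161), np.int64(166)), (np.int64(162), np.int64(166)), (np.int64(155), np.int64(167)), (np.int64(156), np.int64(167)), (np.int64(157), np.int64(167)), (np.int64(158), np.int64(167)), (np.int64(159), np.int64(167)), (np.int64(160), np.int64(167)), (np.int64(161), np.int64(167)), (np.int64(162), np.int64(167)), (np.int64(155), np.int64(168)), (np.int64(156), np.int64(168)), (np.int64(157), np.int64(168)), (np.int64(158), np.int64(168)), (np.int64(159), np.int64(168)), (np.int64(160), np.int64(168)), (np.int64(161), np.int64(168)
[... 261 characters left out ...]
p.int64(159), np.int64(169)), (np.int64(160), np.int64(169)), (np.int64(161), np.int64(169)), (np.int64(162), np.int64(169)), (np.int64(163), np.int64(169)), (np.int64(164), np.int64(169)), (np.int64(165), np.int64(169)), (np.int64(206), np.int64(169)), (np.int64(207), np.int64(169))]
[ 1.18000e-01 -9.93000e-01  5.56697e+02  2.48601e+02]
filler 338 [780.1 133.3] [64.6 67. ] 69.51 z 111.2
mesh 928 [800.3 -79. ] [ 93.1 105.6] 41.24 z 151.2
s cab 2187 [785.9 -54.4] [233.4 359.1] 6.79 z 101.0
s handle 560 [ 645.2 -134.6] [ 88.5 253.5] 17.87 z 63.1
s lamp 281 [462.6 214.6] [73. 70.] 5.5 z 150.1
s recv 238 [712.8 274.1] [240.   77.9] 27.81 z 150.5
s base 535 [557.3 227.1] [288.5  99.5] 9.23 z 14.6
```

```bash
cat >> h.py <<'E'
def onplane(name,uv,h):
    c=ctrl.camera_info(name);K,R,t=[np.array(c[k]) for k in("intrinsics","R","t")];o=-R.T@t.ravel()
    r=(np.c_[uv,np.ones(len(uv))]@np.linalg.inv(K).T)@R
    return o+r*((h-o[2])/r[:,2:])
def rect(name,n,m,h,k=3):
    m=cv2.morphologyEx(m.astype(np.uint8),cv2.MORPH_OPEN,np.ones((k,k),np.uint8))
    N,lab,st,_=cv2.connectedComponentsWithStats(m); i=1+st[1:,4].argmax()
    v,u=np.nonzero(lab==i); q=onplane(name,np.c_[u,v],h)[:,:2]
    r=cv2.minAreaRect(q.astype(np.float32)); c=q.mean(0)
    w,V=np.linalg.eigh(np.cov((q-c).T)); a=np.degrees(np.arctan2(V[1,1],V[0,1]))
    print(name,n,len(u),"rect",np.round(r[0],1),np.round(r[1],1),round(r[2],1),"mean",np.round(c,1),"long axis",round(a%180,1),"sz",np.round(np.sqrt(12*w),1))
    return q
E
python3 - <<'E'
from h import *
v,u=np.mgrid[:384,:512]
reg=lambda a,b,c,e:(u>=a)&(u<=b)&(v>=c)&(v<=e)
for n,rg in(("top",dict(cab=(235,330,80,180),lamp=(155,212,185,232),recv=(155,212,140,184),base=(155,212,140,232),ray=(174,184,174,198))),("side",dict(cab=(275,390,140,235),lamp=(185,224,140,195),recv=(225,262,120,175),base=(185,270,120,200),ray=(216,234,140,190)))):
    d=np.load(n+"0.npz");im,P=d["im"],d["P"];z=P[...,2];R,G,B=[im[...,i].astype(int) for i in range(3)]
    grey=(abs(R-B)<35)
    rect(n,"cab",reg(*rg["cab"])&(z>96)&(z<106)&grey,100)
    rect(n,"handle",reg(*rg["cab"])&(z>50)&(z<74)&(R<110)&(abs(R-B)<40)&(v>160),67.5,1)
    rect(n,"front",reg(*rg["cab"])&(R>120)&(R>2*B)&(z>80)&(z<94),89,2)
    for k in("lamp","recv"): rect(n,k,reg(*rg[k])&(z>145)&(z<156),150)
    rect(n,"base",reg(*rg["base"])&(z>9)&(z<20)&grey,14,2)
    y=reg(*rg["ray"])&(np.minimum(R,G)-B>60)&(G>150)&(abs(R-G)<60)
    rect(n,"ray",y,115,1)
    if n=="top": rect(n,"filler",reg(190,230,105,140)&(z>100),110); rect(n,"mesh",reg(*rg["cab"])&(z>140),150)
E
```

```text
top cab 3642 rect [ 785.8 -111.5] [235.2 259. ] 2.9 mean [ 777.2 -124.3] long axis 111.0 sz [246.6 280. ]
top handle 117 rect [ 628.6 -118.2] [ 31.7 121.6] 0.2 mean [ 621.5 -119.5] long axis 91.8 sz [ 27.5 139.2]
top front 332 rect [ 656.6 -120.3] [ 16.4 250.7] 2.7 mean [ 657.  -123.4] long axis 92.6 sz [ 15.9 252.3]
top lamp 496 rect [464.3 218.6] [74.  74.3] 1.7 mean [464. 220.] long axis 48.8 sz [71.5 74.8]
top recv 450 rect [648.2 240.9] [73.5 74.1] 6.6 mean [646.6 242.4] long axis 43.9 sz [69.1 76.1]
top base 769 rect [552.  209.6] [271.4  74.6] 6.6 mean [554.7 202. ] long axis 8.0 sz [ 76.2 211.2]
top ray 5 rect [566.9 234.3] [13.5  0. ] 1.5 mean [566.9 234.3] long axis 1.5 sz [ 0.  18.5]
top filler 336 rect [781.2 135. ] [69.1 68.2] 46.1 mean [780.9 135.2] long axis 24.1 sz [60.6 63.6]
top mesh 927 rect [795.  -73.6] [118.3 115.3] 0.1 mean [794.4 -72.9] long axis 170.4 sz [108.3 111.6]
side cab 2411 rect [ 784.4 -112. ] [239.9 262.2] 2.9 mean [ 766.8 -144.4] long axis 138.8 sz [201.4 275.8]
side handle 181 rect [ 789.1 -242.2] [252.3  13.6] 2.9 mean [ 782.3 -242.6] long axis 3.1 sz [ 12.4 243. ]
side front 286 rect [ 657.5 -123.9] [ 18.4 251.8] 2.7 mean [ 657.8 -129.6] long axis 92.8 sz [ 18.1 253.4]
side lamp 281 rect [462.3 216.8] [75.5 79.6] 3.8 mean [461.4 216.7] long axis 60.7 sz [70.6 77.3]
side recv 240 rect [644.5 240. ] [76.1 77.4] 5.4 mean [645.3 239.2] long axis 51.7 sz [73.3 78.2]
side base 669 rect [552.  219.9] [278.7 112.1] 7.2 mean [547.8 204.2] long axis 6.7 sz [105.3 249.1]
side ray 1 rect [579.  238.6] [0. 0.] 0.0 mean [579.  238.6] long axis nan sz [nan nan]h.py:21: RuntimeWarning: Degrees of freedom <= 0 for slice
  w,V=np.linalg.eigh(np.cov((q-c).T)); a=np.degrees(np.arctan2(V[1,1],V[0,1]))
  c *= np.true_divide(1, fact)
  c *= np.true_divide(1, fact)
```

```bash
python3 - <<'E'
from h import *
im=np.load("top0.npz")["im"].astype(float); s=np.load("side0.npz")["im"].astype(float)
a=cv2.resize(im[140:235,150:215],None,fx=6,fy=6,interpolation=cv2.INTER_NEAREST)
b=cv2.resize(s[115:200,180:270],None,fx=4.4,fy=6.7,interpolation=cv2.INTER_NEAREST)[:570]
h=min(len(a),len(b));save(np.hstack([a[:h],b[:h]]).astype(np.uint8),"crop.png")
Y=np.minimum(im[...,0],im[...,1])-im[...,2]
L=[]
for v in range(172,202):
    r=Y[v,168:190]; w=np.clip(r-np.median(r)-15,0,None); 
    if w.max()>15:
        k=w.argmax();sl=slice(max(0,k-1),k+2); uc=168+(np.arange(22)[sl]*w[sl]).sum()/w[sl].sum(); L.append((uc,v,w.max()))
L=np.array(L);p=onplane("top",L[:,:2],115)
print(np.round(np.c_[L,p[:,:2]],1))
f=cv2.fitLine(p[:,:2].astype(np.float32),cv2.DIST_HUBER,0,.01,.01).ravel();print(f,np.degrees(np.arctan(f[1]/f[0])),"y at 554.8",f[3]+(554.8-f[2])*f[1]/f[0])
E
```

```text
[[176.9 172.   81.  597.3 238.7]
 [177.2 173.   56.5 593.9 237.7]
 [177.3 174.   51.  590.6 237.2]
 [177.4 175.   51.  587.2 236.9]
 [177.5 176.   48.  583.8 236.4]
 [177.6 177.   54.5 580.4 236.1]
 [177.7 178.   69.  577.  235.5]
 [177.8 179.   79.  573.7 235.2]
 [177.9 180.   87.  570.3 234.8]
 [177.9 181.   92.  566.9 234.6]
 [178.  182.   83.5 563.6 234.3]
 [178.  183.   74.  560.2 234.1]
 [178.2 184.   60.  556.8 233.4]
 [178.3 185.   54.  553.5 233. ]
 [178.4 186.   50.  550.1 232.6]
 [178.5 187.   48.  546.8 232.1]
 [178.6 188.   55.  543.4 231.6]
 [178.7 189.   67.  540.  231.3]
 [178.8 190.   78.  536.7 230.8]
 [178.8 191.   86.  533.3 230.5]
 [178.9 192.   94.  530.  230.3]
 [178.9 193.   81.5 526.6 230. ]
 [179.  194.   75.  523.3 229.7]
 [179.1 195.   61.  519.9 229.2]
 [179.3 196.   55.  516.6 228.5]
 [179.3 197.   54.  513.3 228.4]
 [179.5 198.   48.  509.9 227.7]
 [168.9 199.   25.  506.4 263. ]]
[9.93473947e-01 1.14059344e-01 5.50834839e+02 2.32663620e+02] 6.549372 y at 554.8 233.11885
```

View pics/crop.png

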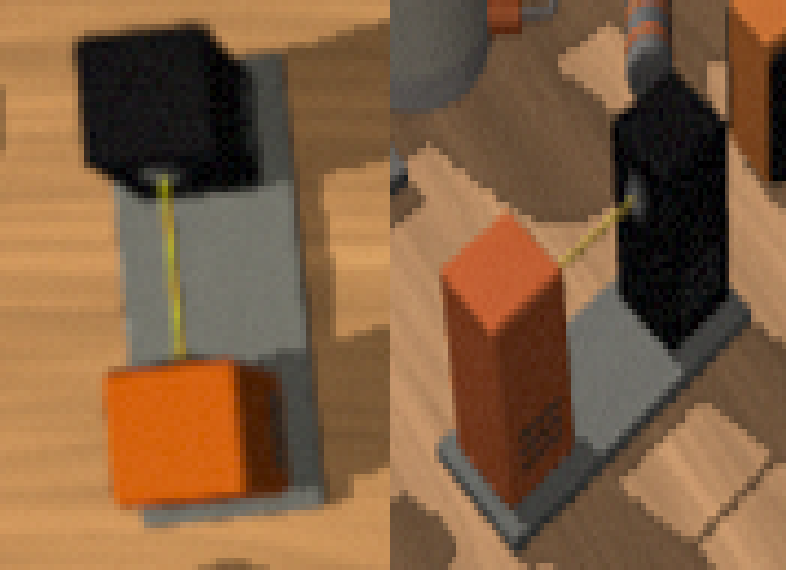

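The ray crosses the gap at yaw 6.5°, passing through about (555, 232). The handle is near (616, -120) with yaw 2.8°. Next I compute the moves.

```bash
cat >> h.py <<'E'
def plan(pos,ang):
    """ang: world direction (deg) of the tool y axis, tool down"""
    o=ctrl.get_obs(); R0=Rn.from_rotvec(o["orientation"]); M=R0.as_matrix()
    for a in (ang,ang+180):
        y=np.array([np.cos(np.radians(a)),np.sin(np.radians(a)),0]); z=np.array([0,0,-1.]); x=np.cross(y,z)
        T=Rn.from_matrix(np.c_[x,y,z]); w=(R0.inv()*T).as_rotvec()
        print("turn",np.round(w/1.5,3),"shift",np.round(M.T@(np.array(pos)-o["ee_pos"])/200,3))
    print("t",round(o["t"],2),"pos",np.round(o["ee_pos"],1),"y ang",round(np.degrees(np.arctan2(M[1,1],M[0,1])),1),"z",np.round(M[:,2],3),"q",np.round(o["qpos"],2),"F",np.round(o["ft_force"],1),"w",round(o["width"],1),"g",round(o["grasp_force"],1))
E
python3 -c "
from h import *
plan([616,-120,240],2.8)
print(Rn.from_rotvec(ctrl.get_obs()['orientation']).as_matrix().round(3))"
```

```text
turn [-0.001  0.001  0.789] shift [-3.105 -2.668 -0.086]
turn [-1.000e-03 -1.000e-03 -1.305e+00] shift [-3.105 -2.668 -0.086]
t 0.1 pos [206.9 589.2 222. ] y ang 70.6 z [-0.    -0.001 -1.   ] q [ 1.21  0.42  1.63 -0.    1.09 -0.02] F [ 0.8 -0.3  0.3] w 88.1 g 0.0
[[-0.943  0.331 -0.   ]
 [ 0.331  0.943 -0.001]
 [ 0.    -0.001 -1.   ]]
```

>>> servo_tool:
  rows:
    - [0, 0, 0, -0.1, -0.09, -0.09, 87.8]
    - [0, 0, 0, -0.3, -0.26, -0.09, 87.8]
    - [0, 0, 0, -0.5, -0.43, -0.09, 87.8]
    - [0, 0, 0, -0.7, -0.6, -0.09, 87.8]
    - [0, 0, 0, -0.9, -0.77, -0.09, 87.8]
    - [0, 0, 0, -1, -0.86, -0.09, 87.8]

```text
t: 0.85
ee_pos: [339.4, 358.9, 240.5]
orientation: [-0.531, -3.096, 0.001]
ft_force: [-0.1, 0.0, -0.3]
width: 87.7
grasp_force: 0.0
```

>>> servo_tool:
  rows:
    - [0, 0, 0, -0.2, -0.17, 0, 87.8]
    - [0, 0, 0, -0.4, -0.34, 0, 87.8]
    - [0, 0, 0, -0.6, -0.52, 0, 87.8]
    - [0, 0, 0, -0.8, -0.69, 0, 87.8]
    - [0, 0, 0, -1, -0.86, 0, 87.8]

```text
t: 1.48
ee_pos: [471.0, 130.9, 240.6]
orientation: [-0.528, -3.097, -0.0]
ft_force: [0.3, 0.8, -0.6]
width: 87.7
grasp_force: 0.0
```

>>> servo_tool:
  rows:
    - [0, 0, 0.1, -0.2, -0.17, 0, 87.8]
    - [0, 0, 0.2, -0.4, -0.34, 0, 87.8]
    - [0, 0, 0.3, -0.6, -0.52, 0, 87.8]
    - [0, 0, 0.4, -0.8, -0.69, 0, 87.8]
    - [0, 0, 0.5, -1, -0.86, 0, 87.8]
    - [0, 0, 0.6, -1, -0.86, 0, 87.8]
    - [0, 0, 0.7, -1, -0.86, 0, 87.8]
    - [0, 0, 0.79, -1, -0.86, 0, 87.8]
    - [0, 0, 0.79, -1, -0.86, 0, 87.8]

```text
t: 2.6
ee_pos: [601.9, -96.0, 240.3]
orientation: [-2.166, -2.275, 0.001]
ft_force: [-0.7, 0.4, 1.6]
width: 87.7
grasp_force: 0.0
```

```bash
python3 -c "
from h import *
plan([616,-120,150],2.8)"
```

```text
turn [-0.001 -0.     0.   ] shift [-0.123  0.065  0.451]
turn [ 0.000e+00 -1.000e-03 -2.094e+00] shift [-0.123  0.065  0.451]
t 2.6 pos [601.9 -96.  240.3] y ang 2.8 z [-0.001  0.    -1.   ] q [-0.18  0.38  1.65 -0.    1.11 -0.23] F [-0.7  0.4  1.6] w 87.7 g 0.0
```

```bash
python3 - <<'E'
from h import *
d=np.load("top0.npz");im=d["im"];P=d["P"]
print(im[158:176,272:292:4].sum(-1)); print(np.round(P[158:176,280],0))
uv=np.c_[np.full(18,280),np.arange(158,176)];print(np.round(onplane("top",uv,67.5)[:,0],1), np.round(onplane("top",uv,89)[:,0],1))
E
```

```text
[[223 242 217 201 185]
 [164 160 170 158 167]
 [154 168 196 185 164]
 [241 269 324 335 239]
 [373 385 399 395 267]
 [405 405 400 401 265]
 [404 403 406 405 261]
 [426 416 413 400 249]
 [413 412 397 379 239]
 [353 305 314 276 195]
 [244 216 222 206 188]
 [201 190 194 205 203]
 [217 229 273 262 294]
 [359 362 373 370 378]
 [411 402 397 396 398]
 [396 395 396 404 406]
 [407 411 418 422 436]
 [434 441 436 455 444]]
[[ 653. -109.   77.]
 [ 654. -110.   53.]
 [ 654. -112.   33.]
 [ 657. -114.   -1.]
 [ 652. -113.    6.]
 [ 648. -113.    3.]
 [ 645. -113.    3.]
 [ 641. -114.    0.]
 [ 638. -113.    1.]
 [ 624. -110.   65.]
 [ 620. -110.   68.]
 [ 616. -109.   70.]
 [ 613. -110.   65.]
 [ 619. -113.    2.]
 [ 616. -114.   -6.]
 [ 612. -114.   -0.]
 [ 608. -113.    5.]
 [ 604. -113.    1.]]
[655.  651.5 647.9 644.4 640.9 637.3 633.8 630.3 626.8 623.3 619.7 616.2
 612.7 609.2 605.7 602.2 598.7 595.2] [651.  647.5 644.  640.6 637.1 633.6 630.2 626.7 623.3 619.8 616.3 612.9
 609.4 606.  602.6 599.1 595.7 592.2]
```

>>> servo_tool:
  rows:
    - [0, 0, 0, -0.06, 0.03, 0.15, 28]
    - [0, 0, 0, -0.12, 0.072, 0.3, 28]
    - [0, 0, 0, -0.123, 0.072, 0.45, 28]
    - [0, 0, 0, -0.123, 0.072, 0.5, 28]
    - [0, 0, 0, -0.123, 0.072, 0.5, 28]
    - [0, 0, 0, -0.123, 0.072, 0.5, 28]

```text
t: 3.35
ee_pos: [618.5, -119.9, 142.0]
orientation: [2.165, 2.274, 0.002]
ft_force: [-0.5, 1.2, 1.2]
width: 30.8
grasp_force: 0.0
```

```bash
python3 - <<'E'
from h import *
plan([617.5,-120,45],2.8)
im,P=cloud("side"); save(cv2.resize(im[120:250,240:400],None,fx=4.5,fy=4.5),"hand.png")
E
```

```text
turn [0.001 0.    0.   ] shift [-0.    -0.006  0.485]
turn [-1.000e-03  2.000e-03 -2.094e+00] shift [-0.    -0.006  0.485]
t 3.35 pos [ 618.5 -119.9  142. ] y ang 2.8 z [ 0.002 -0.    -1.   ] q [-0.21  0.53  1.67  0.    0.94 -0.26] F [-0.5  1.2  1.2] w 30.8 g 0.0
```

View pics/hand.png

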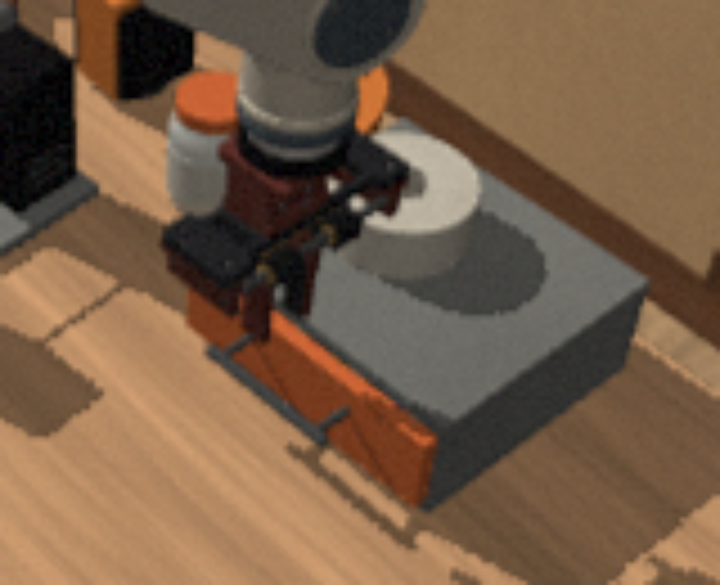

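The gripper hangs above the handle, which runs from (210,350) to (325,440) in the crop, and it clears the mesh reel. I descend next.

>>> servo_tool:
  rows:
    - [0, 0, 0, 0, -0.005, 0.1, 28]
    - [0, 0, 0, 0, -0.005, 0.2, 28]
    - [0, 0, 0, 0, -0.005, 0.3, 28]
    - [0, 0, 0, 0, -0.005, 0.4, 28]
    - [0, 0, 0, 0, -0.005, 0.485, 28]
    - [0, 0, 0, 0, -0.005, 0.485, 28]

```text
t: 4.15
ee_pos: [615.6, -119.7, 41.7]
orientation: [-2.166, -2.272, 0.003]
ft_force: [0.1, -0.2, -0.3]
width: 28.1
grasp_force: 0.0
```

>>> servo_tool:
  rows:
    - [0, 0, 0, 0, 0, 0, 4]
    - [0, 0, 0, 0, 0, 0, 4]
    - [0, 0, 0, 0, 0, 0, 4]
    - [0, 0, 0, 0, 0, 0, 4]

```text
t: 4.65
ee_pos: [617.5, -120.1, 44.6]
orientation: [2.166, 2.273, 0.002]
ft_force: [0.5, -0.0, 4.1]
width: 10.1
grasp_force: 30.0
```

>>> servo_tool:
  rows:
    - [0, 0, 0, 0, -0.04, 0, 4]
    - [0, 0, 0, 0, -0.12, 0, 4]
    - [0, 0, 0, 0, -0.2, 0, 4]
    - [0, 0, 0, 0, -0.3, 0, 4]
    - [0, 0, 0, 0, -0.4, 0, 4]
    - [0, 0, 0, 0, -0.5, 0, 4]
    - [0, 0, 0, 0, -0.6, 0, 4]
    - [0, 0, 0, 0, -0.7, 0, 4]
    - [0, 0, 0, 0, -0.75, 0, 4]
    - [0, 0, 0, 0, -0.75, 0, 4]

```text
t: 5.9
ee_pos: [465.5, -127.4, 44.4]
orientation: [2.168, 2.274, -0.001]
ft_force: [-0.6, -1.1, 9.6]
width: 9.9
grasp_force: 30.0
```

>>> servo_tool:
  rows:
    - [0, 0, 0, 0, 0, 0, 28]
    - [0, 0, 0, 0, 0, 0, 28]
    - [0, 0, 0, 0, 0, 0, 28]
    - [0, 0, 0, 0, 0, 0, 28]
    - [0, 0, 0, 0, 0, 0, 28]

```text
t: 6.52
ee_pos: [466.8, -127.1, 43.6]
orientation: [-2.167, -2.274, 0.0]
ft_force: [0.1, 0.6, -0.3]
width: 28.0
grasp_force: 0.0
```

Pulled about 151 mm. I rise straight up, then move aside to look.

>>> servo_tool:
  rows:
    - [0, 0, 0, 0, 0, -0.15, 28]
    - [0, 0, 0, 0, 0, -0.35, 28]
    - [0, 0, 0, 0, 0, -0.6, 28]
    - [0, 0, 0, 0, 0, -0.9, 28]
    - [0, 0, 0, -0.1, -0.2, -1, 28]
    - [0, 0, 0, -0.1, -0.4, -1, 28]
    - [0, 0, 0, -0.1, -0.5, -1, 28]
    - [0, 0, 0, -0.1, -0.5, -1, 28]

```text
t: 7.52
ee_pos: [367.4, -151.9, 243.6]
orientation: [-2.168, -2.273, -0.0]
ft_force: [1.1, 0.3, -0.2]
width: 27.8
grasp_force: 0.0
```

```bash
python3 - <<'E'
from h import *
plan([0,0,0],2.8)
out=[]
for n in("top","side"):
    im,P=cloud(n); np.savez(n+"1.npz",im=im,P=P)
    c=im[80:240,230:390] if n=="top" else im[130:290,240:400]
    out.append(cv2.resize(c,None,fx=2.5,fy=2.5))
save(np.hstack(out),"open.png")
E
```

```text
turn [-0.    -0.    -0.001] shift [ 0.845 -1.799  1.218]
turn [-0.     0.     2.093] shift [ 0.845 -1.799  1.218]
t 7.53 pos [ 367.4 -151.9  243.6] y ang 2.7 z [-0.  0. -1.] q [-0.42  0.05  2.08  0.    1.02 -0.47] F [ 1.1  0.3 -0.2] w 27.8 g 0.0
```

View pics/open.png

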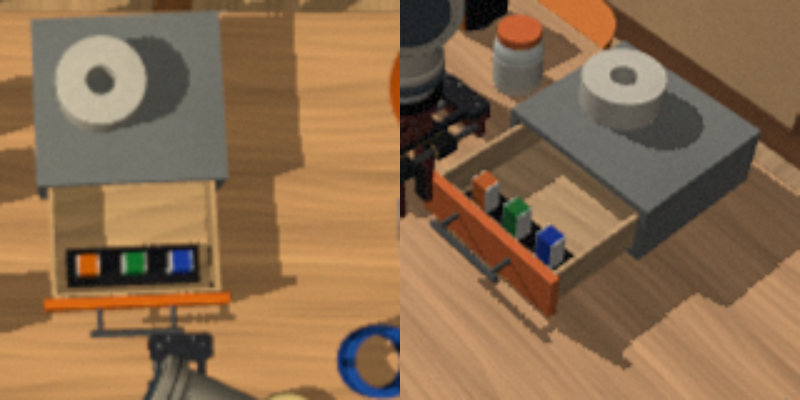

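The drawer is open and all three cells are standing. In the top crop, amber is leftmost at (88,264), green is at (134,262) and blue at (181,260).

```bash
python3 - <<'E'
from h import *
v,u=np.mgrid[:384,:512]
for n,rg in(("top",(250,318,172,200)),("side",(262,310,192,240))):
    d=np.load(n+"1.npz");im,P=d["im"],d["P"];z=P[...,2]
    hsv=cv2.cvtColor(im,cv2.COLOR_RGB2HSV).astype(int);H,S,V=hsv[...,0],hsv[...,1],hsv[...,2]
    reg=(u>=rg[0])&(u<=rg[1])&(v>=rg[2])&(v<=rg[3])&(z>70)&(z<84)
    for k,m in dict(amber=(H<22)&(S>120)&(V>90)&(u<(282 if n=="top" else 276))&(v<(196 if n=="top" else 210)),green=(H>45)&(H<85)&(S>90),blue=(H>105)&(H<130)&(S>110)).items():
        mm=reg&m; q=rect(n,k,mm,77,1); 
        mz=(z>71)&(z<83)&(np.hypot(P[...,0]-np.median(q[:,0]),P[...,1]-np.median(q[:,1]))<25); p=P[mz]; print("   all-top z",np.median(p,0).round(1),mz.sum(),p.min(0).round(1),p.max(0).round(1))
E
```

```text
top amber 53 rect [559.3 -57.7] [24.9 24.8] 8.5 mean [558.7 -58. ] long axis 165.5 sz [25.6 25.8]
   all-top z [558.9 -57.5  78.1] 62 [545.5 -71.2  72.5] [572.9 -43.7  82.5]
top green 54 rect [ 561.  -121.1] [24.2 24. ] 0.3 mean [ 561.3 -121.1] long axis 24.9 sz [23.2 28.3]
   all-top z [ 562.2 -119.6   78.7] 63 [ 548.7 -136.3   73. ] [ 573.2 -108.7   82.3]
top blue 58 rect [ 564.8 -186.1] [24.2 24.1] 0.3 mean [ 564.7 -184.9] long axis 5.7 sz [25.1 27.3]
   all-top z [ 564.6 -184.3   78.8] 72 [ 552.2 -198.    71.1] [ 577.3 -170.4   82.6]
side amber 43 rect [553.2 -54.6] [37.5 20.5] 51.0 mean [554.3 -56. ] long axis 45.4 sz [20.2 34.1]
   all-top z [557.4 -59.5  77.1] 66 [543.7 -72.7  71.1] [572.4 -41.   82.1]
side green 44 rect [ 558.7 -124.9] [29.8 26.9] 3.2 mean [ 558.5 -122.4] long axis 19.6 sz [22.9 31.7]
   all-top z [ 560.2 -123.1   78. ] 67 [ 545.9 -138.2   71.7] [ 574.9 -103.5   82.5]
side blue 45 rect [ 562.  -185.2] [27.2 21.9] 4.7 mean [ 561.9 -185.2] long axis 3.9 sz [22.3 28.4]
   all-top z [ 562.2 -185.3   77.5] 75 [ 550.5 -202.4   71.3] [ 579.2 -167.6   82.3]
```

>>> servo_tool:
  rows:
    - [0, 0, -0.1, 0.04, 0.1, 0, 50]
    - [0, 0, -0.2, 0.12, 0.3, 0.03, 50]
    - [0, 0, -0.3, 0.21, 0.5, 0.06, 50]
    - [0, 0, -0.4, 0.3, 0.7, 0.1, 50]
    - [0, 0, -0.5, 0.38, 0.87, 0.13, 50]
    - [0, 0, -0.6, 0.423, 0.95, 0.15, 50]
    - [0, 0, -0.7, 0.423, 0.975, 0.15, 50]
    - [0, 0, -0.8, 0.423, 0.975, 0.15, 50]
    - [0, 0, -0.9, 0.423, 0.975, 0.15, 50]
    - [0, 0, -1, 0.423, 0.975, 0.15, 50]

```text
t: 8.88
ee_pos: [560.0, -57.4, 212.8]
orientation: [-0.027, -3.141, -0.0]
ft_force: [-0.1, -0.2, 0.2]
width: 49.8
grasp_force: 0.0
```

>>> servo_tool:
  rows:
    - [0, 0, -0.04, 0, 0, 0, 50]
    - [0, 0, -0.047, 0, 0, 0, 50]
    - [0, 0, -0.047, 0, 0, 0, 50]

```text
t: 9.25
ee_pos: [559.3, -57.7, 213.2]
orientation: [0.074, -3.14, -0.0]
ft_force: [0.5, -0.2, 0.3]
width: 50.2
grasp_force: 0.0
```

```bash
python3 -c "
from h import *
plan([558,-58,110],92.8)"
```

```text
turn [ 0.    -0.    -0.001] shift [ 0.006 -0.001  0.516]
turn [-0.    -0.     2.093] shift [ 0.006 -0.001  0.516]
t 9.25 pos [559.3 -57.7 213.2] y ang 92.7 z [-0.  0. -1.] q [-0.12  0.34  1.78  0.    1.02 -1.74] F [ 0.5 -0.2  0.3] w 50.2 g 0.0
```

>>> servo_tool:
  rows:
    - [0, 0, 0, 0.006, 0, 0.15, 50]
    - [0, 0, 0, 0.006, 0, 0.3, 50]
    - [0, 0, 0, 0.006, 0, 0.45, 50]
    - [0, 0, 0, 0.006, 0, 0.57, 50]
    - [0, 0, 0, 0.006, 0, 0.57, 50]
    - [0, 0, 0, 0.006, 0, 0.57, 50]

```text
t: 10.0
ee_pos: [558.2, -58.1, 100.3]
orientation: [-0.074, 3.14, -0.0]
ft_force: [-0.2, -0.3, -0.3]
width: 50.2
grasp_force: 0.0
```

```bash
python3 - <<'E'
from h import *
plan([558,-58,40],92.8)
im,P=cloud("side"); save(cv2.resize(im[130:240,240:350],None,fx=5.4,fy=5.4),"pre.png")
E
```

```text
turn [-0.     0.001 -0.001] shift [0.001 0.001 0.302]
turn [1.000e-03 0.000e+00 2.093e+00] shift [0.001 0.001 0.302]
t 10.0 pos [558.2 -58.1 100.3] y ang 92.7 z [ 0.001 -0.    -1.   ] q [-0.12  0.5   1.85 -0.    0.79 -1.74] F [-0.2 -0.3 -0.3] w 50.2 g 0.0
```

View pics/pre.png

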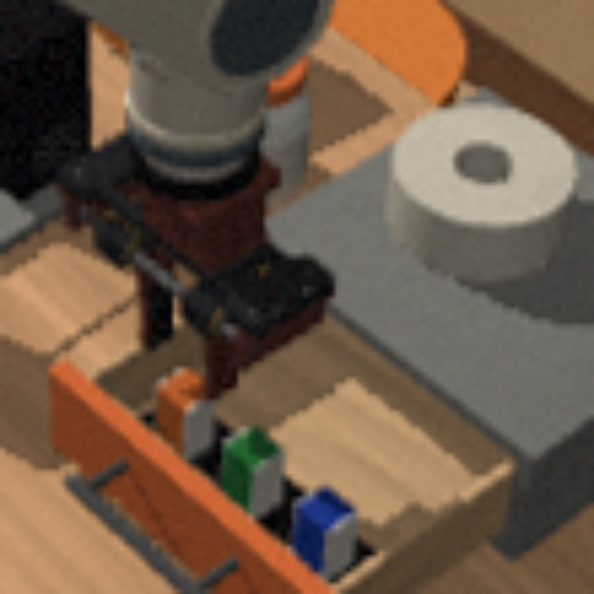

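The finger tips at (155,345) and (220,390) straddle the amber cell at (182,390). I descend.

>>> servo_tool:
  rows:
    - [0, 0, 0, 0, 0, 0.05, 50]
    - [0, 0, 0, 0, 0, 0.1, 50]
    - [0, 0, 0, 0, 0, 0.15, 50]
    - [0, 0, 0, 0, 0, 0.2, 50]
    - [0, 0, 0, 0, 0, 0.25, 50]
    - [0, 0, 0, 0, 0, 0.295, 50]
    - [0, 0, 0, 0, 0, 0.295, 50]
    - [0, 0, 0, 0, 0, 0.295, 50]

```text
t: 11.05
ee_pos: [557.7, -58.1, 40.8]
orientation: [-0.075, 3.14, -0.0]
ft_force: [-0.3, -0.4, 0.3]
width: 50.0
grasp_force: 0.0
```

>>> servo_tool:
  rows:
    - [0, 0, 0, 0, 0, 0, 40]
    - [0, 0, 0, 0, 0, 0, 34]
    - [0, 0, 0, 0, 0, 0, 26]
    - [0, 0, 0, 0, 0, 0, 26]
    - [0, 0, 0, 0, 0, 0, 26]
    - [0, 0, 0, 0, 0, 0, 26]

```text
t: 11.8
ee_pos: [557.7, -57.5, 41.0]
orientation: [-0.075, 3.14, 0.001]
ft_force: [-0.0, 5.3, 3.9]
width: 30.0
grasp_force: 30.0
```

>>> servo_tool:
  rows:
    - [0, 0, 0, 0, 0, -0.04, 26]
    - [0, 0, 0, 0, 0, -0.12, 26]
    - [0, 0, 0, 0, 0, -0.22, 26]
    - [0, 0, 0, 0, 0, -0.34, 26]
    - [0, 0, 0, 0, 0, -0.46, 26]
    - [0, 0, 0, 0, 0, -0.6, 26]
    - [0, 0, 0, 0, 0, -0.75, 26]
    - [0, 0, 0, 0, 0, -0.9, 26]
    - [0, 0, 0, 0, 0, -0.95, 26]
    - [0, 0, 0, 0, 0, -0.95, 26]

```text
t: 13.05
ee_pos: [557.7, -58.4, 231.4]
orientation: [-0.075, 3.139, -0.001]
ft_force: [0.1, 0.4, -1.1]
width: 29.8
grasp_force: 30.0
```

```bash
python3 - <<'E'
from h import *
plan([555,232,230],96.6)
v,u=np.mgrid[:384,:512]
im,P=cloud("side"); save(cv2.resize(im[80:240,220:380],None,fx=3.7,fy=3.7),"lift.png")
E
```

```text
turn [-0.     0.001 -0.045] shift [-0.055  1.451  0.006]
turn [2.000e-03 1.000e-03 2.049e+00] shift [-0.055  1.451  0.006]
t 13.05 pos [557.7 -58.4 231.4] y ang 92.7 z [ 0.002 -0.    -1.   ] q [-0.13  0.32  1.77 -0.    1.05 -1.74] F [ 0.1  0.4 -1.1] w 29.8 g 30.0
```

View pics/lift.png

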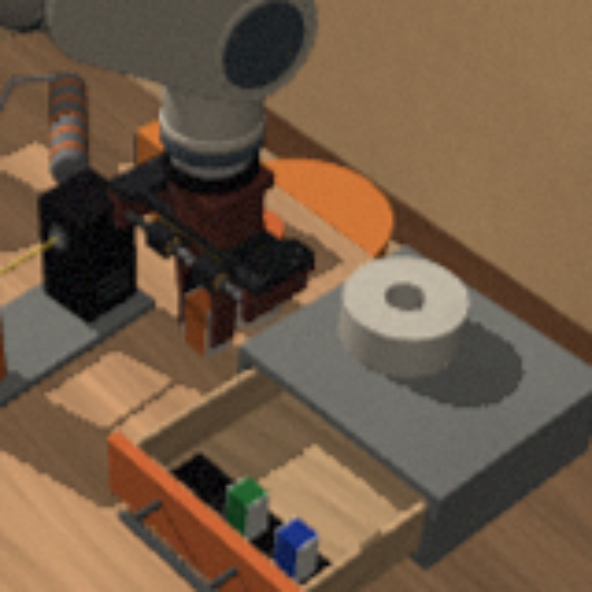

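Only the rack's amber pocket is empty, at (200,470), and green and blue still stand. The cell hangs upright in the fingers at (205,320). I carry it above the gap and check the ray in the side view.

>>> servo_tool:
  rows:
    - [0, 0, 0, 0, 0.05, 0, 26]
    - [0, 0, 0, 0, 0.15, 0, 26]
    - [0, 0, 0, 0, 0.3, 0, 26]
    - [0, 0, 0, -0.01, 0.45, 0, 26]
    - [0, 0, 0, -0.02, 0.6, 0, 26]
    - [0, 0, 0, -0.03, 0.75, 0, 26]
    - [0, 0, 0, -0.04, 0.9, 0, 26]
    - [0, 0, 0, -0.05, 0.95, 0, 26]
    - [0, 0, 0, -0.05, 0.95, 0, 26]

```text
t: 14.22
ee_pos: [558.1, 132.9, 230.2]
orientation: [0.078, -3.14, 0.001]
ft_force: [0.9, -0.4, -0.4]
width: 29.7
grasp_force: 30.0
```

```bash
python3 - <<'E'
from h import *
plan([554.5,232.3,225],96.6)
s=np.load("side0.npz")["im"].astype(float)
hsv=cv2.cvtColor(s.astype(np.uint8),cv2.COLOR_RGB2HSV).astype(float)
Y=s[...,1]-0.5*(s[...,0]+s[...,2])   # greenish-yellow vs wood
L=[]
for u in range(219,235):
    c=154.3+(u-218.6)*(144.4-154.3)/16.6; vs=np.arange(int(c)-4,int(c)+6); w=Y[vs,u]; w=np.clip(w-np.median(w)-5,0,None)
    if w.max()>5: L.append((u,(vs*w).sum()/w.sum(),w.max()))
L=np.array(L);p=onplane("side",L[:,:2],115);print(np.round(np.c_[L,p[:,:2]],1))
f=cv2.fitLine(p[:,:2].astype(np.float32),cv2.DIST_HUBER,0,.01,.01).ravel();print(np.degrees(np.arctan(f[1]/f[0])),f[3]+(554.5-f[2])*f[1]/f[0])
E
```

```text
turn [-0.    -0.    -0.044] shift [-0.006  0.497  0.026]
turn [-1.000e-03  0.000e+00  2.051e+00] shift [-0.006  0.497  0.026]
t 14.22 pos [558.1 132.9 230.2] y ang 92.8 z [-0.001 -0.    -1.   ] q [ 0.21  0.34  1.74 -0.    1.06 -1.41] F [ 0.9 -0.4 -0.4] w 29.7 g 30.0
[[219.  153.4  13.2 528.4 230.4]
 [220.  152.7  17.5 533.8 231.8]
 [221.  152.5  10.2 537.1 230.1]
 [222.  151.7  13.  542.7 231.8]
 [223.  150.8  14.8 548.4 233.7]
 [224.  150.5  12.5 552.4 232.9]
 [225.  149.6  15.5 558.5 235.2]
 [226.  149.4   9.  562.1 233.9]
 [227.  148.7  11.5 567.2 234.7]
 [228.  147.9  17.  572.9 236.4]
 [229.  147.5  18.8 577.2 235.9]
 [230.  146.6  17.5 583.2 238.1]
 [231.  146.6  11.  586.3 235.9]
 [232.  146.2  11.2 590.7 235.7]
 [233.  144.8  15.2 598.4 240.1]
 [234.  144.5   8.5 602.5 239.2]]
6.772209 233.5246
```

Both views agree: the ray passes through about (554.5, 233.2) at 6.6°.

>>> servo_tool:
  rows:
    - [0, 0, -0.01, 0, 0.06, 0, 26]
    - [0, 0, -0.02, 0, 0.18, 0, 26]
    - [0, 0, -0.03, -0.006, 0.32, 0, 26]
    - [0, 0, -0.044, -0.006, 0.44, 0, 26]
    - [0, 0, -0.044, -0.006, 0.5, 0, 26]
    - [0, 0, -0.044, -0.006, 0.5, 0, 26]
    - [0, 0, -0.044, -0.006, 0.5, 0, 26]

```text
t: 15.1
ee_pos: [554.9, 231.3, 230.6]
orientation: [0.177, -3.136, 0.001]
ft_force: [-0.1, -0.3, -0.3]
width: 29.7
grasp_force: 30.0
```

```bash
python3 -c "
from h import *
plan([554.5,233.2,105],96.6)"
```

```text
turn [-0.    -0.    -0.001] shift [0.001 0.01  0.628]
turn [-0.     0.     2.093] shift [0.001 0.01  0.628]
t 15.1 pos [554.9 231.3 230.6] y ang 96.5 z [-0. -0. -1.] q [ 0.38  0.38  1.68 -0.    1.08 -1.31] F [-0.1 -0.3 -0.3] w 29.7 g 30.0
```

>>> servo_tool:
  rows:
    - [0, 0, 0, 0, 0.005, 0.08, 26]
    - [0, 0, 0, 0, 0.008, 0.18, 26]
    - [0, 0, 0, 0, 0.008, 0.28, 26]
    - [0, 0, 0, 0, 0.008, 0.38, 26]
    - [0, 0, 0, 0, 0.008, 0.48, 26]
    - [0, 0, 0, 0, 0.008, 0.56, 26]
    - [0, 0, 0, 0, 0.008, 0.61, 26]
    - [0, 0, 0, 0, 0.008, 0.628, 26]
    - [0, 0, 0, 0, 0.008, 0.628, 26]
    - [0, 0, 0, 0, 0.008, 0.628, 26]

```text
t: 16.35
ee_pos: [555.1, 233.9, 105.7]
orientation: [-0.178, 3.135, 0.001]
ft_force: [-0.7, 0.4, -0.2]
width: 29.8
grasp_force: 30.0
```

```bash
python3 - <<'E'
from h import *
plan([554.5,233.2,105],96.6)
im,P=cloud("side"); t,_=cloud("top")
save(np.hstack([cv2.resize(im[90:200,170:280],None,fx=3.6,fy=3.6),cv2.resize(t[120:230,140:250],None,fx=3.6,fy=3.6)]),"fin.png")
E
```

```text
turn [ 0.     0.001 -0.001] shift [ 0.004 -0.003  0.004]
turn [ 1.000e-03 -0.000e+00  2.093e+00] shift [ 0.004 -0.003  0.004]
t 16.35 pos [555.1 233.9 105.7] y ang 96.5 z [ 0.001  0.    -1.   ] q [ 0.38  0.54  1.75 -0.    0.84 -1.31] F [-0.7  0.4 -0.2] w 29.8 g 30.0
```

View pics/fin.png

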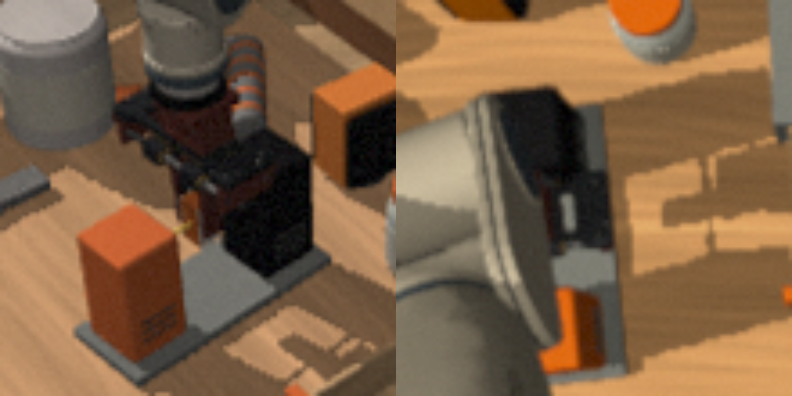

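The ray ends on the cell's window at (188,228) in the side crop, and both heads are clear. I let it settle, then hand in.

>>> servo_tool:
  rows:
    - [0, 0, 0, 0, 0, 0, 26]
    - [0, 0, 0, 0, 0, 0, 26]
    - [0, 0, 0, 0, 0, 0, 26]
    - [0, 0, 0, 0, 0, 0, 26]
    - [0, 0, 0, 0, 0, 0, 26]
    - [0, 0, 0, 0, 0, 0, 26]

```text
t: 17.2
ee_pos: [554.7, 233.7, 105.1]
orientation: [0.178, -3.137, 0.0]
ft_force: [-0.2, 0.2, -0.7]
width: 29.9
grasp_force: 30.0
```

```bash
python3 -c "
from h import *
plan([554.5,233.2,105],96.6)
print(ctrl.close_job())"
```

```text
turn [-0.    -0.    -0.001] shift [ 0.001 -0.002  0.   ]
turn [-0.     0.     2.093] shift [ 0.001 -0.002  0.   ]
t 17.2 pos [554.7 233.7 105.1] y ang 96.5 z [-0. -0. -1.] q [ 0.38  0.54  1.75 -0.    0.84 -1.31] F [-0.2  0.2 -0.7] w 29.9 g 30.0
the job is handed in; nothing more can be done
None
```

I handed the job in at 17.2 s with the amber cell held still in the reader's gap, upright, square to the ray and centred to within about 1 mm by my measurements; the hand-in call returned no verdict, so I can't confirm it passed.

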